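Put the swapped bench items back on their own plates

TASK

The speed controller, the timer, the brown bottle and the small vial have each been left on another one's plate. Put each back on the grey plate of its own shape: the box-shaped controller on the oblong plate and the square timer on the square plate, both lined up with the plate's edges, the bottle on the large round plate and the vial on the small round one, each upright and in the middle. The cork mat is free for setting something aside on the way; only one thing fits on a plate at a time, and everything is to be set down, not dropped or knocked over.

Things in the scene. Friction and masses are not known exactly. Their poses are not given: they have to be found in the camera images.
- controller: speed controller: a blue box with a low black knob on top, standing on four 4 mm feet, about 0.4 kg. The box is 120 mm (its x) by 66 mm (its y), its top 64 mm above the underside of the feet; the knob (24 mm across, on the long centre line, 20 mm from the centre to -x) reaches 80 mm. Grasp across the 66 mm. Origin: centre of the underside; z up.
- vial: small clear sample vial with a white screw cap, upright, about 30 g: body 27 mm in diameter, cap 29 mm in diameter, from 44 to 55 mm above its underside. Grasp body or cap. Origin: centre of the underside; z up.
- timer_box: white square timer lying face up, 62 x 62 mm and 16 mm high at its edges (19 mm with its buttons), about 80 g. Grasp across two parallel sides. Origin: centre of the underside; x and y along its sides, z up.
- bottle: brown reagent bottle with a black screw cap, upright, 141 mm high, about 0.26 kg: body 56 mm in diameter up to 84 mm, cap 32 mm in diameter from 105 to 135 mm above the underside. Grasp the cap or the body. Origin: centre of the underside; z up.
- oblong_plate: oblong grey plate, 150 mm (its x) by 100 mm (its y): the controller's own place, the controller's long sides along the plate's long sides (either way round). Fixed to the bench, 6 mm thick: its top is at z = 0.006. Origin: centre of its underside; z up.
- square_plate: square grey plate, 110 x 110 mm, sides along its x and y: the timer's own place, sides parallel (any of the four ways round). Fixed to the bench, 6 mm thick: its top is at z = 0.006. Origin: centre of its underside; z up.
- large_round_plate: large round grey plate, 150 mm in diameter: the bottle's own place. Fixed to the bench, 6 mm thick: its top is at z = 0.006. Origin: centre of its underside; z up.
- small_round_plate: small round grey plate, 96 mm in diameter: the vial's own place. Fixed to the bench, 6 mm thick: its top is at z = 0.006. Origin: centre of its underside; z up.
- cork_mat: hexagonal brown cork mat, 150 mm from corner to corner, empty at the start: for setting a thing aside. Fixed to the bench, 6 mm thick: its top is at z = 0.006. Origin: centre of its underside; z up.
There are look-alikes about, which are no part of the job. There is more than one size of the timer_box; the job needs the smaller.

How it is judged:
At the end, for the whole second after the job is handed in: Controller on the oblong, timer on the square, bottle on the large round, vial on the small round plate: each within 14 mm of its middle, resting on it, upright within 0.1 rad, at rest, released; controller and timer parallel to the plate's sides within 0.21 rad, any way round that fits (horizontal distance between controller and oblong_plate below 0.014 m and z of controller in the frame of oblong_plate between 0.002 and 0.011 m and angle between each of controller, vial, timer_box, bottle's own z axis and vertical below 0.1 rad and linear speed of each of controller, vial, timer_box, bottle below 0.02 m/s and angular speed of each of controller, vial, timer_box, bottle below 0.2 rad/s and contact force between the fingers and controller below 0.05 N and horizontal distance between vial and small_round_plate below 0.014 m and z of vial in the frame of small_round_plate between 0.002 and 0.011 m and contact force between the fingers and vial below 0.05 N and horizontal distance between timer_box and square_plate below 0.014 m and z of timer_box in the frame of square_plate between 0.002 and 0.011 m and contact force between the fingers and timer_box below 0.05 N and horizontal distance between bottle and large_round_plate below 0.014 m and z of bottle in the frame of large_round_plate between 0.002 and 0.011 m and contact force between the fingers and bottle below 0.05 N and angle between the x axis of controller and the x axis of oblong_plate, either way round below 0.21 rad and (angle between the x axis of timer_box and the x axis of square_plate, either way round below 0.21 rad or angle between the x axis of timer_box and the y axis of square_plate, either way round below 0.21 rad)); the robot touches nothing.
It fails at once if one of the four things is tipped over (angle between any of controller, vial, timer_box, bottle's own z axis and vertical above 0.7 rad).
It fails at once if one of the four things is let go (no finger touches it) with its underside more than 35 mm above the bench: dropped, or stood on something else ((contact force between the fingers and controller below 0.02 N and height (world z) of controller above 0.035 m) or (contact force between the fingers and vial below 0.02 N and height (world z) of vial above 0.035 m) or (contact force between the fingers and timer_box below 0.02 N and height (world z) of timer_box above 0.035 m) or (contact force between the fingers and bottle below 0.02 N and height (world z) of bottle above 0.035 m)).
It also fails if it takes over 144 s, if anything falls off the work surface, if the arm or the gripper's body presses on something with over 40 N, if the wrist force passes 120 N, or if a joint passes its speed limit or range.

ROBOT

A 6-joint arm with a two-finger parallel gripper is mounted at the origin on a cart in front of the work surface, level with it; the furniture and walls round the work are solid. World frame = base frame: x ahead of the robot, y to its left, z up, the work surface at z = 0. Lengths are in m, angles in rad, forces in N, time in s.
With the tool pointing down it reaches from about 0.35 to 0.725 m from the base axis. Payload 4.3 kg.
Tool frame: the origin (TCP) lies midway between the tips of the shut fingers; the grasp point (between the pads) lies 19 mm behind it; z points along the fingers, y is the line along which they close (so a half turn about z gives the same grasp; the last joint's range is limited). The gripper opens to 85 mm and grips with 20 to 120 N. Pads are 22 mm wide; open, the fingers measure 114 mm over their backs; the gripper's body (76 mm by 85 mm) begins 54 mm behind the grasp point. The pads swing forward as they close: fully open they stand 13 mm farther back than shut.
Start: joints at [1.006, 0.377, 0.081, 1.274, 0, 1.46], TCP at [0.253, 0.517, 0.231] pointing down, gripper open.
Joint ranges: [-2.72, 2.72], [-0.84, 1.66], [-1.02, 1.22], [-1.77, 2.12], [-1.37, 1.28], [-3.14, 3.14]. Speed limits (rad/s): [2.57, 2.57, 3.14, 3.14, 3.14, 3.14].

INTERFACE

Orientations are given as a unit quaternion [x, y, z, w].
In Python, from cell import arm gives the robot as it stands. The module is installed in compiled form; this text tells all that it offers.
- The arm moves only by the tool apply_moves, never from a script. Its argument "targets" is a list of rows, each a list of 7 numbers: the turn, a rotation vector about the tool's x, y, z in units of 5 degrees (1.0 is 5 degrees), then the shift along the tool's x, y, z in units of 40 mm (1.0 is 40 mm), then the closure, from -1 (fully open) to 1 (shut). A call has 1 to 5 rows; each row shifts and turns the commanded pose from where the row before left it, along the tool's axes as they then stand; what a row does not reach is not made up. A row lasts 1/8 s, in which the tool goes at most 62.5 mm and 10.7 degrees, less where a joint would pass 70% of its speed; a pose out of reach is approached as far as the arm can. A call is refused whole if a number of a shift passes 1 or a number of a turn 1, either way. A call with a gripper value outside its range is refused whole. The fingers move at their own pace and stop on an object; "newtons" is the grip in N (left out, the last holds). Time passes only in rows, so rows that do not move let the fingers close. It gives the time, the measured TCP pose, the force, the opening and the grip force at its end, in the units of the state.
- arm.sense(): the state, without advancing time (a new reading comes with each control period).
- arm.get_image(name): name is "scene" or "top"; returns a dict with "color" (420x560x3 uint8, blue, green, red), "camera_matrix" (3x3 intrinsics, pixels), "pose" (4x4, takes a point from camera to world coordinates). Camera axes: x right, y down, z forward; pixel columns grow to the right and rows downward; lengths in m; the calibration is good to about 2 mm. A picture is of the moment at which its call begins. There is no depth.
- arm.hand_in(): hands the job in; it is judged then, once.
The state is a dict: "time": time; "joint_pos": joint angles; "joint_velocities": joint speeds; "joint_efforts": joint torques, N m; "tool_pos": TCP position; "tcp_rot": TCP orientation; "force": force on the tool from outside, world axes, zero at the start; "ft_torque": the same for the moment, N m; "grip_width": finger opening in m; "grip_force": force on a finger pad.
Only numpy, scipy, OpenCV 4.12 (cv2) and the standard library are available. Lean on these libraries where they do the work, as an engineer would, in place of code of your own. Each camera call takes 0.05 s, during which the arm holds its last target. There are 200 camera calls.

## Working session

There is one attempt and no reset: what is moved stays moved. The work goes in short steps, Python scripts to look and compute and a tool call to move; the robot and the scene stay as the last step left them, time stands still between calls to the robot, and variables do not carry over. Pictures are saved under pics/ and viewed, at most 14 in all, crops included, and the job is handed in when it is done.

Besides the shell and the picture viewer there is one more tool, called as a command line: name --pt "numbers of a row" for each row, then --argument value for the rest. apply_moves: Moves the arm, as the interface text tells. Its arguments: {"type":"object","properties":{"targets":{"type":"array"},"newtons":{"type":"number"}},"required":["targets"]}

```bash
mkdir -p pics; python3 - <<'E'
from cell import arm
import cv2,numpy as np
for n in("scene","top"):
    d=arm.get_image(n);cv2.imwrite(f"pics/{n}0.png",d["color"]);print(n,d["camera_matrix"],d["pose"])
    np.savez(f"{n}.npz",K=d["camera_matrix"],T=d["pose"])
s=arm.sense();print({k:np.round(v,3) for k,v in s.items()})
E
```

```text
scene [[454.14480397   0.         275.49428173]
 [  0.         454.14480397 211.06187217]
 [  0.           0.           1.        ]] [[ 0.52033209 -0.52670862  0.6721849  -0.48603134]
 [-0.85362909 -0.3428479   0.39213863 -0.76888044]
 [ 0.02391438 -0.77783889 -0.62800857  0.99826111]
 [ 0.          0.          0.          1.        ]]
top [[429.91881359   0.         289.4914144 ]
 [  0.         429.91881359 214.59603383]
 [  0.           0.           1.        ]] [[ 0.01705611 -0.99369745  0.11079019  0.3858493 ]
 [-0.99984012 -0.01635595  0.00722547 -0.18491947]
 [-0.00536785 -0.11089572 -0.99381755  1.35834797]
 [ 0.          0.          0.          1.        ]]
{'time': np.float64(0.1), 'joint_pos': array([ 1.006,  0.378,  0.08 ,  1.274, -0.   ,  1.461]), 'joint_velocities': array([-0.002, -0.002,  0.004,  0.001,  0.001,  0.001]), 'joint_efforts': array([-0.0000e+00, -4.6469e+01,  2.7058e+01,  1.2000e-02, -0.0000e+00,
        0.0000e+00]), 'tool_pos': array([0.252, 0.516, 0.23 ]), 'tcp_rot': array([ 0.225,  0.974, -0.001, -0.   ]), 'force': array([ 0.939,  0.779, -0.862]), 'ft_torque': array([-0.001,  0.03 , -0.028]), 'grip_force': np.float64(0.0), 'grip_width': np.float64(0.085)}
```

View pics/top0.png

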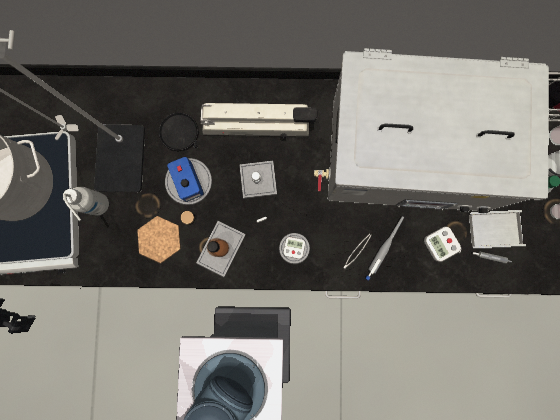

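View pics/scene0.png

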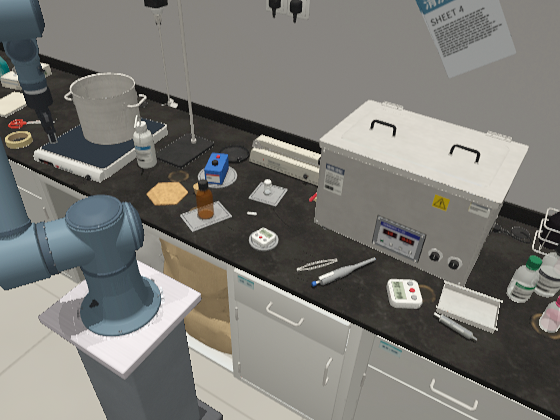

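Candidates in top view: timers at (294,247) on the small round plate and (443,244), larger, on bare bench; controller at (184,178) on the large round plate; bottle at (217,246) on the oblong plate, with a white wash bottle at (85,200) as decoy; vial at (256,178) on the square plate; cork mat at (159,240), with a small cork disc at (187,217). Next I'll rectify a close crop.

```bash
cat > h.py <<'E'
import numpy as np,cv2
def cam(n):
    d=np.load(f"{n}.npz");return d["K"],d["T"]
def ray(n,u,v,z):
    K,T=cam(n);r=T[:3,:3]@np.linalg.solve(K,[u,v,1.]);p=T[:3,3];return (p+r*(z-p[2])/r[2])[:2]
def proj(n,X):
    K,T=cam(n);c=T[:3,:3].T@(np.asarray(X,float)-T[:3,3]);q=K@c;return q[:2]/q[2]
# rectified: col=(Y1-y)*S, row=(X1-x)*S
X0,X1,Y0,Y1,S=.33,.70,-.2,.34,1450
def rect(n,img,z=.006):
    w,h=int((Y1-Y0)*S),int((X1-X0)*S)
    P=[(X1,Y1),(X1,Y0),(X0,Y0),(X0,Y1)]
    src=np.float32([proj(n,(*p,z)) for p in P]);dst=np.float32([[0,0],[w,0],[w,h],[0,h]])
    return cv2.warpPerspective(img,cv2.getPerspectiveTransform(src,dst),(w,h),flags=cv2.INTER_CUBIC)
def w2r(x,y): return (Y1-y)*S,(X1-x)*S
def r2w(c,r): return X1-r/S,Y1-c/S
E
python3 - <<'E'
from h import *
for n in("top","scene"): cv2.imwrite(f"pics/{n}r.png",rect(n,cv2.imread(f"pics/{n}0.png")))
for u,v in[(294,247),(443,244),(184,178),(217,246),(256,178),(159,240),(85,200),(118,138)]: print(u,v,ray("top",u,v,.01).round(3))
E
```

```text
294 247 [ 0.434 -0.191]
443 244 [ 0.452 -0.656]
184 178 [0.648 0.163]
217 246 [0.433 0.05 ]
256 178 [ 0.652 -0.066]
159 240 [0.449 0.233]
85 200 [0.572 0.475]
118 138 [0.776 0.382]
```

View pics/topr.png

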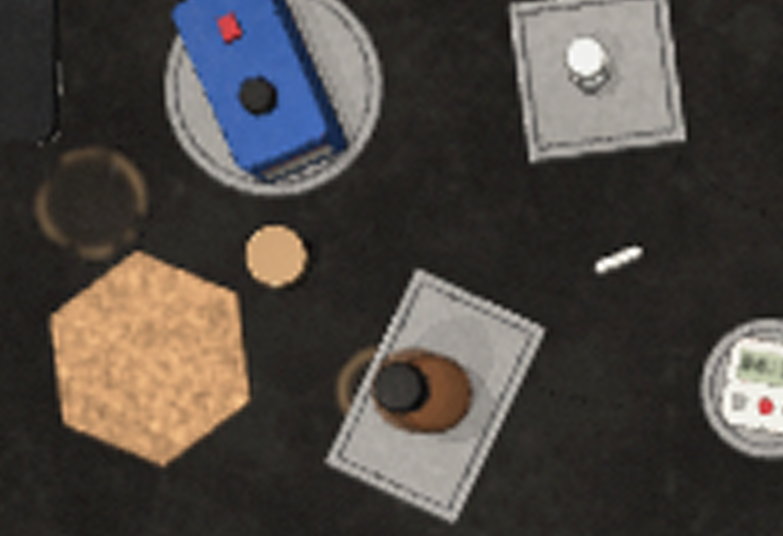

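View pics/scener.png

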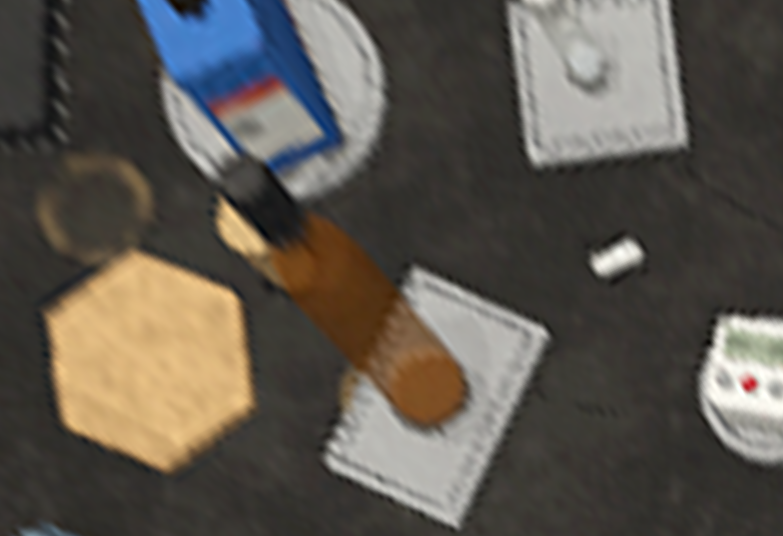

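```bash
cat > m.py <<'E'
import h,sys
from h import *
h.X0,h.X1,h.Y0,h.Y1=.33,.75,-.27,.34
def load(f): return cv2.imread(f)
def comp(mask,x,y,r=None,k=3):
    if r: 
        m2=np.zeros_like(mask);cv2.circle(m2,tuple(int(t) for t in w(x,y)),int(r*S),255,-1);mask=mask&m2
    mask=cv2.morphologyEx(mask,cv2.MORPH_OPEN,np.ones((k,k)))
    cs=cv2.findContours(mask,cv2.RETR_EXTERNAL,cv2.CHAIN_APPROX_NONE)[0]
    return max(cs,key=cv2.contourArea)
def w(x,y): return (h.Y1-y)*S,(h.X1-x)*S
def rw(c): return np.round((h.X1-c[1]/S,h.Y1-c[0]/S),4)
def quad(c):
    (cc,(a,b),_)=R=cv2.minAreaRect(c);p=[rw(q) for q in cv2.boxPoints(R)]
    e=p[1]-p[0];f=p[2]-p[1];l=e if np.hypot(*e)>np.hypot(*f) else f
    return rw(cc),"size",np.round([a/S,b/S],4),"yaw long",round(np.arctan2(l[1],l[0])%np.pi,3)
def circ(c):
    (cc,r)=cv2.minEnclosingCircle(c);M=cv2.moments(c);return rw(cc),"R",round(r/S,4),"centroid",rw((M['m10']/M['m00'],M['m01']/M['m00']))
def hsv(f,z,n="top"): return cv2.cvtColor(rect(n,load(f),z),cv2.COLOR_BGR2HSV)
E
python3 - <<'E'
from m import *
f="pics/top0.png"
g=hsv(f,.006); grey=cv2.inRange(g,(0,0,95),(180,70,255))
print("square",quad(comp(grey,.65,-.066,.12)))
print("small",circ(comp(grey,.434,-.191,.08)))
allm=cv2.inRange(g,(0,0,95),(180,255,255))
c=comp(allm,.434,.04,.115,9);print("oblong",quad(cv2.convexHull(c)))
c=comp(grey,.65,.155,.1);
# robust circle fit on large round
pts=c[:,0,:].astype(float);best=None;rng=np.random.default_rng(0)
for _ in range(4000):
    a,b,d=pts[rng.choice(len(pts),3,False)];A=2*np.array([b-a,d-a]);
    if abs(np.linalg.det(A))<1e-6: continue
    o=np.linalg.solve(A,[b@b-a@a,d@d-a@a]);r=np.hypot(*(a-o))
    if abs(r/S-.075)>.004: continue
    n=(abs(np.hypot(*(pts-o).T)-r)<1.5).sum()
    if best is None or n>best[0]: best=(n,rw(o),r/S)
print("large",best)
print("mat",quad(comp(cv2.inRange(g,(8,60,100),(25,255,255)),.449,.233,.1)),circ(comp(cv2.inRange(g,(8,60,100),(25,255,255)),.449,.233,.1)))
b=hsv(f,.07);print("controller",quad(comp(cv2.inRange(b,(100,120,135),(125,255,255)),.65,.155,.1)))
k=hsv(f,.061);print("vial",circ(comp(cv2.inRange(k,(0,0,215),(180,60,255)),.65,-.066,.04)))
t=hsv(f,.022);print("timer",quad(comp(cv2.inRange(t,(0,0,195),(180,60,255)),.434,-.191,.06)))
q=hsv(f,.141);print("cap",circ(comp(cv2.inRange(q,(0,0,0),(180,255,70)),.427,.045,.03)))
v=g.copy();
im=rect("top",load(f),.006);cv2.imwrite("pics/r2.png",np.hstack([cv2.resize(im[0:260,260:480],(400,473)),cv2.resize(rect("top",load(f),.07)[0:260,150:370],(400,473))]))
print(v.shape)
E
```

```text
square (array([ 0.6505, -0.0714]), 'size', array([0.1113, 0.111 ]), 'yaw long', np.float32(0.135))
small (array([ 0.4322, -0.1908]), 'R', 0.0483, 'centroid', array([ 0.4322, -0.1907]))
oblong (array([0.4278, 0.0414]), 'size', array([0.1029, 0.1504]), 'yaw long', np.float32(2.703))
large (np.int64(516), array([0.64  , 0.1518]), np.float64(0.0745056372219523))
mat (array([0.4527, 0.2367]), 'size', array([0.1486, 0.1316]), 'yaw long', np.float32(1.174)) (array([0.4525, 0.2371]), 'R', 0.0748, 'centroid', array([0.4528, 0.2369]))
controller (array([0.6387, 0.1516]), 'size', array([0.1175, 0.0641]), 'yaw long', np.float32(0.41))
vial (array([ 0.65  , -0.0676]), 'R', 0.0121, 'centroid', array([ 0.6502, -0.068 ]))
timer (array([ 0.4326, -0.1905]), 'size', array([0.0622, 0.0607]), 'yaw long', np.float32(1.398))
cap (array([0.4281, 0.0382]), 'R', 0.0177, 'centroid', array([0.4277, 0.0384]))
(609, 884, 3)
```

View pics/r2.png

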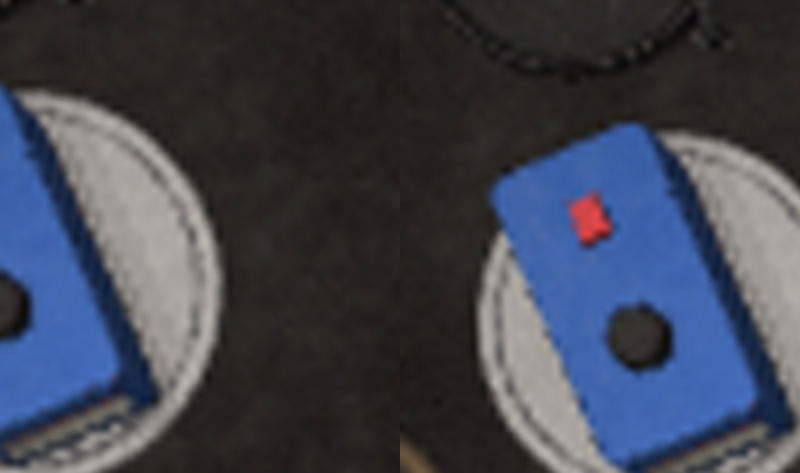

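```bash
cat > go.py <<'E'
import sys,numpy as np
from cell import arm
from scipy.spatial.transform import Rotation as R
s=arm.sense();M=R.from_quat(s["tcp_rot"]).as_matrix();p=np.array(s["tool_pos"])
psi=np.arctan2(M[1,1],M[0,1]);print("t",round(float(s["time"]),2),"p",p.round(4),"psi",psi.round(3),"tilt",M[:,2].round(3),"q",np.round(s["joint_pos"],2),"w",round(float(s["grip_width"]),4),"gf",round(float(s["grip_force"]),1),"F",np.round(s["force"],1))
# args: x y z [psi]; deltas use the target psi axes (turn first)
a=[float(v) for v in sys.argv[1:]]
if len(a)>3:
    dt=(a[3]-psi+np.pi/2)%np.pi-np.pi/2;psi+=dt;print("turn z units",round(-np.degrees(dt)/5,2))
if a:
    d=np.array(a[:3])-p;c,q=np.cos(psi),np.sin(psi)
    print("shift units",np.round(np.array([-q*d[0]+c*d[1],c*d[0]+q*d[1],-d[2]])/.04,2))
E
python3 go.py .428 .0384 .20
```

```text
t 0.1 p [0.2523 0.516  0.2304] psi 1.116 tilt [-0.001 -0.002 -1.   ] q [ 1.01  0.38  0.08  1.27 -0.    1.46] w 0.0854 gf 0.0 F [ 0.9  0.8 -0.9]
shift units [-9.19 -8.8   0.76]
```

apply_moves --pt "0 0 0 -0.5 -0.5 0 -1" --pt "0 0 0 -0.9 -0.9 0 -1" --pt "0 0 0 -0.9 -0.9 0 -1" --pt "0 0 0 -0.9 -0.9 0 -1" --pt "0 0 0 -0.9 -0.8 0 -1"

```text
time: 0.72
tool_pos: [0.3295, 0.299, 0.231]
tcp_rot: [0.225, 0.974, -0.0, -0.0]
force: [0.8, -0.5, -0.9]
grip_width: 0.0853
grip_force: 0.0
```

apply_moves --pt "0 0 0 -0.9 -0.9 0 -1" --pt "0 0 0 -0.9 -0.9 0.2 -1" --pt "0 0 0 -0.9 -0.9 0.2 -1" --pt "0 0 0 -0.9 -0.8 0.2 -1" --pt "0 0 0 -0.9 -0.8 0.2 -1"

```text
time: 1.35
tool_pos: [0.4158, 0.0657, 0.1988]
tcp_rot: [0.226, 0.974, 0.0, -0.0]
force: [0.2, 0.4, -0.4]
grip_width: 0.0853
grip_force: 0.0
```

```bash
python3 go.py .428 .0384 .109
```

```text
t 1.35 p [0.4158 0.0657 0.1988] psi 1.116 tilt [-0.  0. -1.] q [ 0.01  0.08 -0.39  1.1   0.    0.46] w 0.0853 gf 0.0 F [ 0.2  0.4 -0.4]
shift units [-0.57 -0.48  2.25]
```

apply_moves --pt "0 0 0 -0.57 -0.48 0 -1" --pt "0 0 0 0 0 0.6 -1" --pt "0 0 0 0 0 0.7 -1" --pt "0 0 0 0 0 0.6 -1" --pt "0 0 0 0 0 0.35 -1"

```text
time: 1.98
tool_pos: [0.4267, 0.04, 0.1079]
tcp_rot: [0.225, 0.974, -0.0, -0.001]
force: [0.0, 0.5, 0.1]
grip_width: 0.0852
grip_force: 0.0
```

apply_moves --pt "0 0 0 0 0 0 1" --pt "0 0 0 0 0 0 1" --pt "0 0 0 0 0 0 1" --pt "0 0 0 0 0 0 1" --pt "0 0 0 0 0 0 1" --newtons 40

```text
time: 2.6
tool_pos: [0.4289, 0.04, 0.1104]
tcp_rot: [0.225, 0.974, 0.0, 0.001]
force: [-0.6, 0.7, 6.1]
grip_width: 0.0312
grip_force: 39.6
```

```bash
python3 go.py .428 .0384 .109
```

```text
t 2.6 p [0.4289 0.04   0.1104] psi 1.116 tilt [ 0.002  0.    -1.   ] q [-0.05  0.17 -0.53  0.87  0.    0.4 ] w 0.0312 gf 39.6 F [-0.6  0.7  6.1]
shift units [ 0.   -0.05  0.03]
```

apply_moves --pt "0 0 0 0 0 -0.3 1" --pt "0 0 0 0 0 -0.5 1" --pt "0 0 0 0.1 0.3 -0.4 1" --pt "0 0 0 0.2 0.6 0 1" --pt "0 0 0 0.3 0.8 0 1"

```text
time: 3.22
tool_pos: [0.4362, 0.1119, 0.1579]
tcp_rot: [0.226, 0.974, -0.0, 0.0]
force: [0.7, -1.1, -3.1]
grip_width: 0.031
grip_force: 40.2
```

apply_moves --pt "0 0 0 0.3 0.9 0 1" --pt "0 0 0 0.3 0.9 0 1" --pt "0 0 0 0.2 0.7 0 1" --pt "0 0 0 0.23 0.48 0 1" --pt "0 0 0 0 0 0 1"

```text
time: 3.85
tool_pos: [0.4512, 0.2377, 0.1573]
tcp_rot: [0.224, 0.975, -0.0, -0.0]
force: [0.1, -0.2, -3.2]
grip_width: 0.0311
grip_force: 40.4
```

```bash
python3 go.py .4525 .237 .1104
```

```text
t 3.85 p [0.4512 0.2377 0.1573] psi 1.118 tilt [-0.001 -0.    -1.   ] q [ 0.36  0.28 -0.25  1.04 -0.    0.81] w 0.0311 gf 40.4 F [ 0.1 -0.2 -3.2]
shift units [-0.04 -0.    1.17]
```

apply_moves --pt "0 0 0 0 0 0.5 1" --pt "0 0 0 0 0 0.4 1" --pt "0 0 0 0 0 0.18 1" --pt "0 0 0 0 0 0.07 1" --pt "0 0 0 0 0 0 1"

```text
time: 4.47
tool_pos: [0.4517, 0.2366, 0.1117]
tcp_rot: [0.226, 0.974, 0.0, 0.0]
force: [-0.3, 0.5, -2.7]
grip_width: 0.0315
grip_force: 40.4
```

```bash
python3 go.py .4525 .237 .1104
```

```text
t 4.47 p [0.4517 0.2366 0.1117] psi 1.116 tilt [ 0.  0. -1.] q [ 0.36  0.32 -0.33  0.93 -0.    0.81] w 0.0315 gf 40.4 F [-0.3  0.5 -2.7]
shift units [-0.01  0.02  0.03]
```

apply_moves --pt "0 0 0 0 0 0.04 1" --pt "0 0 0 0 0 0.03 1" --pt "0 0 0 0 0 0 1"

```text
time: 4.85
tool_pos: [0.4523, 0.2371, 0.1104]
tcp_rot: [0.225, 0.974, 0.001, 0.001]
force: [-2.2, -0.4, 7.0]
grip_width: 0.0309
grip_force: 41.5
```

apply_moves --pt "0 0 0 0 0 0 0.2" --pt "0 0 0 0 0 0 -0.4" --pt "0 0 0 0 0 0 -1" --pt "0 0 0 0 0 0 -1" --pt "0 0 0 0 0 0 -1"

```text
time: 5.48
tool_pos: [0.4514, 0.2368, 0.1084]
tcp_rot: [0.225, 0.974, -0.0, -0.0]
force: [-0.6, 0.1, 0.7]
grip_width: 0.0857
grip_force: 0.0
```

apply_moves --pt "0 0 0 0 0 -0.3 -1" --pt "0 0 0 0 0 -0.8 -1" --pt "0 0 0 0 0 -0.9 -1" --pt "0 0 -1 0 0 -0.3 -1" --pt "0 0 -1 0 0 0 -1"

```text
time: 6.1
tool_pos: [0.4528, 0.2373, 0.2031]
tcp_rot: [0.138, 0.99, 0.001, 0.002]
force: [-0.2, 0.3, -0.7]
grip_width: 0.0855
grip_force: 0.0
```

apply_moves --pt "0 0 -1 0 0 0 -1" --pt "0 0 -1 0 0 0 -1" --pt "0 0 -1 0 0 0 -1" --pt "0 0 -1 0 0 0 -1" --pt "0 0 -1 0 0 0 -1"

```text
time: 6.72
tool_pos: [0.4517, 0.2368, 0.2014]
tcp_rot: [-0.079, 0.997, 0.0, 0.0]
force: [-0.1, 0.0, -0.2]
grip_width: 0.0852
grip_force: 0.0
```

apply_moves --pt "0 0 -1 0 0 0 -1" --pt "0 0 -1 0 0 0 -1" --pt "0 0 -0.9 0 0 0 -1" --pt "0 0 0 0 0 0 -1"

```text
time: 7.22
tool_pos: [0.4517, 0.2369, 0.2013]
tcp_rot: [-0.203, 0.979, 0.0, 0.0]
force: [-0.2, -0.5, -0.3]
grip_width: 0.0852
grip_force: 0.0
```

```bash
python3 go.py .6387 .1516 .12 1.98; python3 - <<'E'
from cell import arm
from m import *
cv2.imwrite("pics/top1.png",arm.get_image("top")["color"]);cv2.imwrite("pics/scene1.png",arm.get_image("scene")["color"])
E
```

```text
t 7.22 p [0.4517 0.2369 0.2013] psi 1.979 tilt [ 0.001  0.    -1.   ] q [ 0.36  0.26 -0.17  1.15  0.   -0.05] w 0.0852 gf 0.0 F [-0.2 -0.5 -0.3]
turn z units -0.01
shift units [-3.44 -3.82  2.03]
```

View pics/scene1.png

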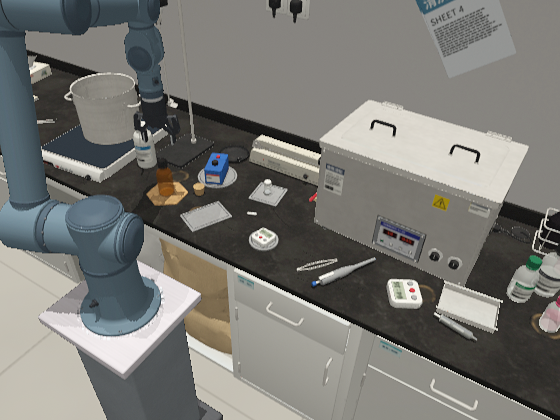

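The bottle stands upright on the mat at (166,180), and the oblong plate is empty at (206,215). Next is the controller.

apply_moves --pt "0 0 0 -0.5 -0.5 0 -1" --pt "0 0 0 -0.8 -0.9 0 -1" --pt "0 0 0 -0.8 -0.9 0.3 -1" --pt "0 0 0 -0.8 -0.9 0.8 -1" --pt "0 0 0 -0.54 -0.62 0.9 -1"

```text
time: 7.95
tool_pos: [0.6412, 0.1503, 0.1203]
tcp_rot: [-0.202, 0.979, -0.0, 0.001]
force: [-0.0, 0.5, -1.1]
grip_width: 0.0856
grip_force: 0.0
```

apply_moves --pt "0 0 0 0 0 0 -1" --pt "0 0 0 0 0 0 -1"

```text
time: 8.2
tool_pos: [0.6382, 0.1515, 0.1209]
tcp_rot: [-0.203, 0.979, 0.0, -0.0]
force: [-0.4, -0.0, 0.9]
grip_width: 0.0856
grip_force: 0.0
```

```bash
python3 go.py .6387 .1516 .025 1.98; python3 - <<'E'
from m import *
import numpy as np
f="pics/top1.png"
b=hsv(f,.07);print("controller",quad(comp(cv2.inRange(b,(100,120,135),(125,255,255)),.65,.155,.1)))
g=hsv(f,.006);grey=cv2.inRange(g,(0,0,95),(180,70,255));print("oblong",quad(comp(grey,.428,.041,.11)))
q=hsv(f,.147);print("cap",circ(comp(cv2.inRange(q,(0,0,0),(180,255,70)),.4525,.237,.03)))
E
```

```text
t 8.2 p [0.6382 0.1515 0.1209] psi 1.98 tilt [-0.  0. -1.] q [ 0.14  0.59  0.13  1.11  0.   -0.27] w 0.0856 gf 0.0 F [-0.4 -0.   0.9]
turn z units -0.01
shift units [-0.01 -0.    2.4 ]
controller (array([0.6387, 0.1516]), 'size', array([0.1174, 0.0636]), 'yaw long', np.float32(0.409))
oblong (array([0.4274, 0.0405]), 'size', array([0.1009, 0.1504]), 'yaw long', np.float32(2.702))
cap (array([0.4531, 0.2377]), 'R', 0.0295, 'centroid', array([0.4564, 0.2398]))
```

apply_moves --pt "0 0 0 0 0 0.4 -1" --pt "0 0 0 0 0 0.6 -1" --pt "0 0 0 0 0 0.6 -1" --pt "0 0 0 0 0 0.5 -1" --pt "0 0 0 0 0 0.3 -1"

```text
time: 8.82
tool_pos: [0.6374, 0.1519, 0.0238]
tcp_rot: [-0.204, 0.979, 0.0, -0.0]
force: [0.5, -0.1, -0.3]
grip_width: 0.0852
grip_force: 0.0
```

apply_moves --pt "0 0 0 0 0 0 1" --pt "0 0 0 0 0 0 1" --pt "0 0 0 0 0 0 1" --pt "0 0 0 0 0 0 1" --newtons 50

```text
time: 9.32
tool_pos: [0.6387, 0.1513, 0.0248]
tcp_rot: [-0.203, 0.979, 0.0, 0.0]
force: [0.1, -0.1, -1.7]
grip_width: 0.0656
grip_force: 57.2
```

```bash
python3 go.py .6387 .1516 .025 1.98
```

```text
t 9.32 p [0.6387 0.1513 0.0248] psi 1.98 tilt [ 0.  0. -1.] q [ 0.14  0.66 -0.    0.91  0.   -0.27] w 0.0656 gf 57.2 F [ 0.1 -0.1 -1.7]
turn z units -0.0
shift units [-0.    0.01 -0.01]
```

apply_moves --pt "0 0 0 0 0 -0.3 1" --pt "0 0 0 0 0 -0.6 1" --pt "0 0 0 0 0 -0.7 1" --pt "0 0 0.5 0 0 -0.4 1" --pt "0 0 1 0 0 0 1"

```text
time: 9.95
tool_pos: [0.6403, 0.1515, 0.1077]
tcp_rot: [-0.137, 0.991, 0.0, 0.002]
force: [0.8, -0.2, -3.9]
grip_width: 0.0654
grip_force: 57.3
```

apply_moves --pt "0 0 1 0 0 0 1" --pt "0 0 1 0 0 0 1" --pt "0 0 1 0 0 0 1" --pt "0 0 1 0 0 0 1" --pt "0 0 1 0 0 0 1"

```text
time: 10.58
tool_pos: [0.6387, 0.1513, 0.1054]
tcp_rot: [0.08, 0.997, 0.0, 0.0]
force: [-0.0, -0.2, -4.2]
grip_width: 0.0653
grip_force: 57.2
```

apply_moves --pt "0 0 1 0 0 0 1" --pt "0 0 1 0 0 0 1" --pt "0 0 0.8 0 0 0 1" --pt "0 0 0.4 0 0 0 1" --pt "0 0 0 0 0 0 1"

```text
time: 11.2
tool_pos: [0.6387, 0.1513, 0.1049]
tcp_rot: [0.217, 0.976, 0.0, 0.0]
force: [-0.1, 0.6, -4.3]
grip_width: 0.0655
grip_force: 57.2
```

```bash
python3 go.py .4276 .0409 .0248 1.132
```

```text
t 11.2 p [0.6387 0.1513 0.1049] psi 1.134 tilt [ 0.  0. -1.] q [0.14 0.6  0.11 1.08 0.   0.57] w 0.0655 gf 57.2 F [-0.1  0.6 -4.3]
turn z units 0.02
shift units [ 3.6  -4.74  2.  ]
```

apply_moves --pt "0 0 0 0.3 -0.4 0 1" --pt "0 0 0 0.6 -0.8 0 1" --pt "0 0 0 0.6 -0.8 0 1" --pt "0 0 0 0.6 -0.8 0 1" --pt "0 0 0 0.6 -0.8 0 1"

```text
time: 11.82
tool_pos: [0.4788, 0.066, 0.1049]
tcp_rot: [0.217, 0.976, 0.0, 0.0]
force: [-0.6, 0.2, -3.3]
grip_width: 0.0656
grip_force: 57.3
```

apply_moves --pt "0 0 0 0.5 -0.7 0 1" --pt "0 0 0 0.4 -0.44 0.2 1" --pt "0 0 0 0 0 0.6 1" --pt "0 0 0 0 0 0.5 1" --pt "0 0 0 0 0 0.2 1"

```text
time: 12.45
tool_pos: [0.4272, 0.0405, 0.044]
tcp_rot: [0.217, 0.976, -0.0, -0.0]
force: [-1.2, 0.7, -3.0]
grip_width: 0.0654
grip_force: 57.3
```

```bash
python3 go.py .4276 .0409 .0248 1.132
```

```text
t 12.45 p [0.4272 0.0405 0.044 ] psi 1.134 tilt [-0.001  0.    -1.   ] q [-0.05  0.25 -0.63  0.69  0.    0.38] w 0.0654 gf 57.3 F [-1.2  0.7 -3. ]
turn z units 0.02
shift units [-0.01  0.01  0.48]
```

apply_moves --pt "0 0 0 0 0 0.3 1" --pt "0 0 0 0 0 0.15 1" --pt "0 0 0 0 0 0.05 1" --pt "0 0 0 0 0 0.02 1" --pt "0 0 0 0 0 0 1"

```text
time: 13.08
tool_pos: [0.4277, 0.0406, 0.0247]
tcp_rot: [0.217, 0.976, 0.0, 0.0]
force: [-3.7, 1.0, 6.0]
grip_width: 0.0654
grip_force: 58.6
```

```bash
python3 go.py .4276 .0409 .0248 1.132
```

```text
t 13.07 p [0.4277 0.0406 0.0247] psi 1.134 tilt [ 0. -0. -1.] q [-0.05  0.28 -0.65  0.64 -0.    0.38] w 0.0654 gf 58.6 F [-3.7  1.   6. ]
turn z units 0.02
shift units [ 0.01  0.01 -0.  ]
```

apply_moves --pt "0 0 0 0 0 0 0" --pt "0 0 0 0 0 0 -1" --pt "0 0 0 0 0 0 -1" --pt "0 0 0 0 0 -0.4 -1" --pt "0 0 0 0 0 -0.8 -1"

```text
time: 13.7
tool_pos: [0.4268, 0.0406, 0.0714]
tcp_rot: [0.217, 0.976, -0.0, -0.001]
force: [0.7, -0.0, 0.1]
grip_width: 0.0852
grip_force: 0.0
```

apply_moves --pt "0 0 0 0 0 -0.9 -1" --pt "0 0 0 0 0 -0.9 -1" --pt "0 0 0 0 0 -0.9 -1" --pt "0 0 0 0 0 -0.4 -1" --pt "0 0 0 0 0 0 -1"

```text
time: 14.32
tool_pos: [0.4293, 0.0405, 0.1971]
tcp_rot: [0.217, 0.976, 0.0, 0.002]
force: [0.2, -0.3, -0.5]
grip_width: 0.0856
grip_force: 0.0
```

```bash
python3 go.py .4525 .2372 .1095; python3 - <<'E'
from cell import arm
from m import *
f="pics/top2.png"
cv2.imwrite(f,arm.get_image("top")["color"])
b=hsv(f,.07);print("controller",quad(comp(cv2.inRange(b,(100,120,135),(125,255,255)),.428,.041,.1)))
im=cv2.imread(f);cv2.imwrite("pics/top2c.png",cv2.resize(im[110:310,120:340],(660,600)))
E
```

```text
t 14.32 p [0.4293 0.0405 0.1971] psi 1.133 tilt [ 0.004 -0.    -1.   ] q [-0.05  0.1  -0.37  1.1   0.    0.38] w 0.0856 gf 0.0 F [ 0.2 -0.3 -0.5]
shift units [1.56 4.7  2.19]
controller (array([0.461, 0.025]), 'size', array([0.0635, 0.0477]), 'yaw long', np.float32(1.125))
```

View pics/top2c.png

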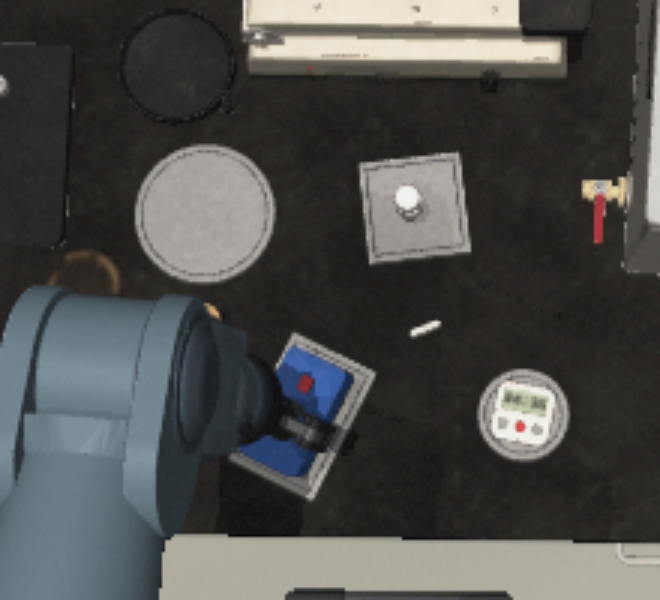

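The controller sits on the oblong plate, edges parallel (crop ~(305,410)); the large round plate at (205,213) is now clear. Next I fetch the bottle.

apply_moves --pt "0 0 0 0.1 0.4 0 -1" --pt "0 0 0 0.3 0.9 0 -1" --pt "0 0 0 0.3 0.9 0 -1" --pt "0 0 0 0.3 0.9 0 -1" --pt "0 0 0 0.3 0.9 0 -1"

```text
time: 15.0
tool_pos: [0.4477, 0.2085, 0.1941]
tcp_rot: [0.217, 0.976, -0.001, -0.001]
force: [-0.3, -0.4, 0.7]
grip_width: 0.0853
grip_force: 0.0
```

apply_moves --pt "0 0 0 0.26 0.7 0 -1" --pt "0 0 0 0 0 0.4 -1" --pt "0 0 0 0 0 0.7 -1" --pt "0 0 0 0 0 0.7 -1" --pt "0 0 0 0 0 0.4 -1"

```text
time: 15.62
tool_pos: [0.4488, 0.2366, 0.1046]
tcp_rot: [0.217, 0.976, -0.001, -0.002]
force: [0.7, -0.2, 0.8]
grip_width: 0.0853
grip_force: 0.0
```

```bash
python3 go.py .4525 .2372 .1095; python3 - <<'E'
from m import *
g=hsv("pics/top2.png",.006);grey=cv2.inRange(g,(0,0,95),(180,70,255))
print("large",circ(comp(grey,.645,.15,.1)))
E
```

```text
t 15.62 p [0.4488 0.2366 0.1046] psi 1.134 tilt [-0.004 -0.002 -1.   ] q [ 0.36  0.32 -0.34  0.91  0.    0.8 ] w 0.0853 gf 0.0 F [ 0.7 -0.2  0.8]
shift units [-0.08  0.05 -0.12]
large (array([0.6403, 0.1518]), 'R', 0.0756, 'centroid', array([0.6404, 0.152 ]))
```

apply_moves --pt "0 0 0 0 0 0 -1" --pt "0 0 0 0 0 0 -1"

```text
time: 15.88
tool_pos: [0.4508, 0.2373, 0.1076]
tcp_rot: [0.217, 0.976, -0.0, -0.0]
force: [0.9, 0.3, -0.1]
grip_width: 0.0854
grip_force: 0.0
```

```bash
python3 go.py .4525 .2372 .1095
```

```text
t 15.88 p [0.4508 0.2373 0.1076] psi 1.133 tilt [-0. -0. -1.] q [ 0.36  0.32 -0.33  0.92  0.    0.8 ] w 0.0854 gf 0.0 F [ 0.9  0.3 -0.1]
shift units [-0.04  0.02 -0.05]
```

apply_moves --pt "0 0 0 -0.04 0.02 -0.06 1" --pt "0 0 0 0 0 0 1" --pt "0 0 0 0 0 0 1" --pt "0 0 0 0 0 0 1" --pt "0 0 0 0 0 0 1" --newtons 40

```text
time: 16.5
tool_pos: [0.4531, 0.2374, 0.1107]
tcp_rot: [0.217, 0.976, 0.0, 0.001]
force: [-0.6, -0.5, 5.5]
grip_width: 0.0312
grip_force: 39.7
```

```bash
python3 go.py .6403 .1518 .1104
```

```text
t 16.5 p [0.4531 0.2374 0.1107] psi 1.133 tilt [ 0.001  0.    -1.   ] q [ 0.36  0.32 -0.33  0.92 -0.    0.8 ] w 0.0312 gf 39.7 F [-0.6 -0.5  5.5]
shift units [-5.15  0.04  0.01]
```

apply_moves --pt "0 0 0 0 0 -0.3 1" --pt "0 0 0 0 0 -0.5 1" --pt "0 0 0 -0.3 0 -0.4 1" --pt "0 0 0 -0.6 0 0 1" --pt "0 0 0 -0.8 0 0 1"

```text
time: 17.12
tool_pos: [0.5141, 0.2085, 0.1583]
tcp_rot: [0.216, 0.976, -0.0, -0.0]
force: [1.0, -0.0, -2.5]
grip_width: 0.0312
grip_force: 40.1
```

apply_moves --pt "0 0 0 -0.9 0 0 1" --pt "0 0 0 -0.9 0 0 1" --pt "0 0 0 -0.8 0 0 1" --pt "0 0 0 -0.5 0.04 0 1" --pt "0 0 0 -0.35 0 0 1"

```text
time: 17.75
tool_pos: [0.6403, 0.1509, 0.1575]
tcp_rot: [0.217, 0.976, -0.0, -0.001]
force: [-0.0, -0.5, -3.0]
grip_width: 0.0312
grip_force: 40.0
```

apply_moves --pt "0 0 0 0 0 0.3 1" --pt "0 0 0 0 0 0.5 1" --pt "0 0 0 0 0 0.2 1" --pt "0 0 0 0 0 0.1 1" --pt "0 0 0 0 0 0 1"

```text
time: 18.38
tool_pos: [0.6397, 0.1517, 0.1142]
tcp_rot: [0.217, 0.976, 0.0, -0.0]
force: [-0.1, 0.1, -1.7]
grip_width: 0.0313
grip_force: 40.1
```

```bash
python3 go.py .6403 .1518 .1104
```

```text
t 18.38 p [0.6397 0.1517 0.1142] psi 1.134 tilt [-0.  0. -1.] q [0.14 0.6  0.13 1.1  0.   0.57] w 0.0313 gf 40.1 F [-0.1  0.1 -1.7]
shift units [-0.01  0.01  0.09]
```

apply_moves --pt "0 0 0 0 0 0.05 1" --pt "0 0 0 0 0 0.04 1" --pt "0 0 0 0 0 0.03 1" --pt "0 0 0 0 0 0 1"

```text
time: 18.88
tool_pos: [0.6405, 0.1515, 0.1108]
tcp_rot: [0.217, 0.976, 0.0, 0.001]
force: [-2.6, -0.6, 4.5]
grip_width: 0.0311
grip_force: 40.7
```

```bash
python3 go.py .6403 .1518 .1104
```

```text
t 18.88 p [0.6405 0.1515 0.1108] psi 1.133 tilt [ 0.002  0.    -1.   ] q [ 0.14  0.6   0.12  1.09 -0.    0.57] w 0.0311 gf 40.7 F [-2.6 -0.6  4.5]
shift units [0.01 0.   0.01]
```

In contact; release and rise, then measure the vial.

apply_moves --pt "0 0 0 0 0 0 0.2" --pt "0 0 0 0 0 0 -0.4" --pt "0 0 0 0 0 0 -1" --pt "0 0 0 0 0 0 -1" --pt "0 0 0 0 0 -0.3 -1"

```text
time: 19.5
tool_pos: [0.639, 0.1514, 0.1205]
tcp_rot: [0.217, 0.976, -0.0, -0.001]
force: [-1.0, 0.8, 0.1]
grip_width: 0.0854
grip_force: 0.0
```

apply_moves --pt "0 0 0 0 0 -0.8 -1" --pt "0 0 0 0 0 -0.8 -1" --pt "0 0 0 0 0 -0.4 -1" --pt "0 0 0 0 0 0 -1"

```text
time: 20.0
tool_pos: [0.6414, 0.1518, 0.2039]
tcp_rot: [0.217, 0.976, 0.001, 0.002]
force: [-0.0, -0.2, -0.1]
grip_width: 0.0853
grip_force: 0.0
```

```bash
python3 go.py .65 -.068 .10; python3 - <<'E'
from cell import arm
from m import *
f="pics/top3.png"
cv2.imwrite(f,arm.get_image("top")["color"]);cv2.imwrite("pics/scene3.png",arm.get_image("scene")["color"])
k=hsv(f,.061);print("vial",circ(comp(cv2.inRange(k,(0,0,200),(180,60,255)),.65,-.066,.03)))
k=hsv(f,.061);print("vial loose",circ(comp(cv2.inRange(k,(0,0,180),(180,60,255)),.65,-.066,.03)))
b=hsv(f,.07);print("controller",quad(comp(cv2.inRange(b,(100,120,110),(125,255,255)),.428,.041,.1)))
E
```

```text
t 20.0 p [0.6414 0.1518 0.2039] psi 1.134 tilt [ 0.005  0.001 -1.   ] q [0.14 0.56 0.3  1.31 0.   0.57] w 0.0853 gf 0.0 F [-0.  -0.2 -0.1]
shift units [-2.52 -4.89  2.6 ]
vial (array([ 0.6503, -0.0677]), 'R', 0.0125, 'centroid', array([ 0.6503, -0.0681]))
vial loose (array([ 0.6512, -0.0687]), 'R', 0.0137, 'centroid', array([ 0.6505, -0.0681]))
controller (array([0.4293, 0.0395]), 'size', array([0.0643, 0.118 ]), 'yaw long', np.float32(2.705))
```

apply_moves --pt "0 0 0 -0.2 -0.4 0 -1" --pt "0 0 0 -0.5 -0.9 0 -1" --pt "0 0 0 -0.5 -1 0 -1" --pt "0 0 0 -0.5 -1 0.4 -1" --pt "0 0 0 -0.4 -0.9 0.8 -1"

```text
time: 20.72
tool_pos: [0.6454, -0.0393, 0.1534]
tcp_rot: [0.218, 0.976, -0.0, 0.001]
force: [-0.2, -0.3, -0.3]
grip_width: 0.0854
grip_force: 0.0
```

apply_moves --pt "0 0 0 -0.42 -0.69 0.8 -1" --pt "0 0 0 0 0 0.6 -1" --pt "0 0 0 0 0 0 -1" --pt "0 0 0 0 0 0 -1"

```text
time: 21.22
tool_pos: [0.6484, -0.0686, 0.0978]
tcp_rot: [0.217, 0.976, -0.0, 0.0]
force: [-0.1, -0.0, 0.4]
grip_width: 0.0854
grip_force: 0.0
```

```bash
python3 go.py .6505 -.068 .033
```

```text
t 21.23 p [ 0.6484 -0.0686  0.0978] psi 1.133 tilt [ 0. -0. -1.] q [-0.2   0.6   0.08  1.06 -0.    0.23] w 0.0854 gf 0.0 F [-0.1 -0.   0.4]
shift units [-0.04  0.04  1.62]
```

apply_moves --pt "0 0 0 -0.04 0.04 0.3 -1" --pt "0 0 0 0 0 0.6 -1" --pt "0 0 0 0 0 0.5 -1" --pt "0 0 0 0 0 0.2 -1" --pt "0 0 0 0 0 0 -1"

```text
time: 21.85
tool_pos: [0.6504, -0.0672, 0.0331]
tcp_rot: [0.217, 0.976, 0.0, -0.0]
force: [0.4, 0.3, 0.1]
grip_width: 0.0859
grip_force: 0.0
```

apply_moves --pt "0 0 0 0 0 0 0" --pt "0 0 0 0 0 0 0.3" --pt "0 0 0 0 0 0 1" --pt "0 0 0 0 0 0 1" --pt "0 0 0 0 0 0 1" --newtons 20

```text
time: 22.48
tool_pos: [0.651, -0.0677, 0.0339]
tcp_rot: [0.217, 0.976, 0.0, 0.001]
force: [-0.4, -0.5, 3.1]
grip_width: 0.0277
grip_force: 19.7
```

```bash
python3 go.py .4525 .237 .1
```

```text
t 22.48 p [ 0.651  -0.0677  0.0339] psi 1.133 tilt [ 0.001 -0.    -1.   ] q [-0.2   0.65  0.    0.92  0.    0.24] w 0.0277 gf 19.7 F [-0.4 -0.5  3.1]
shift units [ 7.72  4.8  -1.65]
```

apply_moves --pt "0 0 0 0 0 -0.4 1" --pt "0 0 0 0 0 -0.8 1" --pt "0 0 0 0 0 -0.8 1" --pt "0 0 0 0.4 0.2 -0.8 1" --pt "0 0 0 0.8 0.4 -0.4 1"

```text
time: 23.1
tool_pos: [0.6188, -0.0261, 0.1644]
tcp_rot: [0.218, 0.976, 0.0, 0.002]
force: [-0.2, 1.3, -0.1]
grip_width: 0.0277
grip_force: 19.8
```

apply_moves --pt "0 0 0 1 0.6 0 1" --pt "0 0 0 1 0.6 0 1" --pt "0 0 0 1 0.7 0 1" --pt "0 0 0 1 0.7 0 1" --pt "0 0 0 1 0.6 0 1"

```text
time: 23.72
tool_pos: [0.4895, 0.1766, 0.1623]
tcp_rot: [0.217, 0.976, 0.0, 0.0]
force: [-0.3, 0.9, -0.0]
grip_width: 0.0278
grip_force: 19.8
```

apply_moves --pt "0 0 0 0.8 0.5 0 1" --pt "0 0 0 0.5 0.3 0.3 1" --pt "0 0 0 0.22 0.2 0.6 1" --pt "0 0 0 0 0 0.7 1" --pt "0 0 0 0 0 0.6 1"

```text
time: 24.35
tool_pos: [0.452, 0.2375, 0.0733]
tcp_rot: [0.217, 0.976, 0.0, 0.0]
force: [0.2, -0.3, -0.6]
grip_width: 0.0275
grip_force: 19.8
```

```bash
python3 go.py .4525 .237 .034
```

```text
t 24.35 p [0.452  0.2375 0.0733] psi 1.134 tilt [ 0.001  0.    -1.   ] q [ 0.36  0.36 -0.38  0.83  0.    0.8 ] w 0.0275 gf 19.8 F [ 0.2 -0.3 -0.6]
shift units [-0.02 -0.01  0.98]
```

apply_moves --pt "0 0 0 0 0 0.5 1" --pt "0 0 0 0 0 0.3 1" --pt "0 0 0 0 0 0.1 1" --pt "0 0 0 0 0 0.04 1" --pt "0 0 0 0 0 0 1"

```text
time: 24.98
tool_pos: [0.4527, 0.2373, 0.0363]
tcp_rot: [0.217, 0.976, 0.0, 0.0]
force: [0.1, 0.6, 0.3]
grip_width: 0.028
grip_force: 19.8
```

```bash
python3 go.py .4525 .237 .034
```

```text
t 24.98 p [0.4527 0.2373 0.0363] psi 1.133 tilt [ 0.001  0.    -1.   ] q [ 0.36  0.4  -0.43  0.74  0.    0.8 ] w 0.028 gf 19.8 F [0.1 0.6 0.3]
shift units [ 0.   -0.01  0.06]
```

apply_moves --pt "0 0 0 0 0 0.04 1" --pt "0 0 0 0 0 0.03 1" --pt "0 0 0 0 0 0 1"

```text
time: 25.35
tool_pos: [0.4527, 0.2373, 0.0339]
tcp_rot: [0.217, 0.976, 0.0, 0.001]
force: [-1.0, -1.2, 5.7]
grip_width: 0.0277
grip_force: 20.2
```

```bash
python3 go.py .4525 .237 .034
```

```text
t 25.35 p [0.4527 0.2373 0.0339] psi 1.133 tilt [ 0.001  0.    -1.   ] q [ 0.36  0.4  -0.43  0.74 -0.    0.8 ] w 0.0277 gf 20.2 F [-1.  -1.2  5.7]
shift units [ 0.   -0.01 -0.  ]
```

apply_moves --pt "0 0 0 0 0 0 0.2" --pt "0 0 0 0 0 0 -0.3" --pt "0 0 0 0 0 0 -1" --pt "0 0 0 0 0 0 -1" --pt "0 0 0 0 0 -0.4 -1"

```text
time: 25.98
tool_pos: [0.4508, 0.2366, 0.0479]
tcp_rot: [0.217, 0.976, -0.001, -0.001]
force: [-0.6, -0.7, -0.3]
grip_width: 0.0853
grip_force: 0.0
```

apply_moves --pt "0 0 0 0 0 -0.8 -1" --pt "0 0 0 0 0 -0.9 -1" --pt "0 0 -1 0 0 -0.8 -1" --pt "0 0 -1 0 0 -0.2 -1" --pt "0 0 -1 0 0 0 -1"

```text
time: 26.6
tool_pos: [0.453, 0.2375, 0.1581]
tcp_rot: [0.086, 0.996, 0.001, 0.001]
force: [-0.4, 0.0, -0.3]
grip_width: 0.0853
grip_force: 0.0
```

```bash
python3 go.py .4325 -.1905 .10 1.398; python3 - <<'E'
from cell import arm
from m import *
f="pics/top4.png"
cv2.imwrite(f,arm.get_image("top")["color"]);cv2.imwrite("pics/scene4.png",arm.get_image("scene")["color"])
g=hsv(f,.006); grey=cv2.inRange(g,(0,0,95),(180,70,255))
print("square",quad(comp(grey,.65,-.07,.12)))
t=hsv(f,.022)
for v in(180,195,205):print("timer",quad(comp(cv2.inRange(t,(0,0,v),(180,60,255)),.434,-.191,.06)))
E
```

```text
t 26.6 p [0.453  0.2375 0.1581] psi 1.398 tilt [ 0.002  0.001 -1.   ] q [ 0.36  0.28 -0.25  1.04  0.    0.53] w 0.0853 gf 0.0 F [-0.4  0.  -0.3]
turn z units 0.0
shift units [ -1.34 -10.63   1.45]
square (array([ 0.6505, -0.0714]), 'size', array([0.1113, 0.111 ]), 'yaw long', np.float32(0.135))
timer (array([ 0.4313, -0.1902]), 'size', array([0.0649, 0.0665]), 'yaw long', np.float32(2.983))
timer (array([ 0.433 , -0.1903]), 'size', array([0.0628, 0.0613]), 'yaw long', np.float32(1.4))
timer (array([ 0.4327, -0.1903]), 'size', array([0.0614, 0.0606]), 'yaw long', np.float32(1.397))
```

View pics/scene4.png

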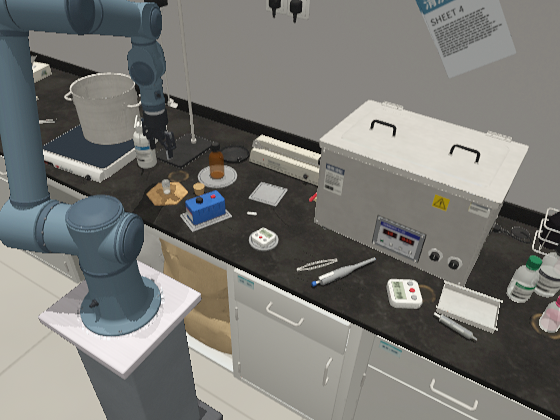

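The bottle stands on the large round plate (217,163), the controller on the oblong (206,208), the vial upright on the mat (166,187). The square plate (268,194) is free, so the timer goes next.

apply_moves --pt "0 0 0 0 -0.5 0 -1" --pt "0 0 0 -0.1 -1 0 -1" --pt "0 0 0 -0.1 -1 0 -1" --pt "0 0 0 -0.1 -1 0 -1" --pt "0 0 0 -0.2 -1 0 -1"

```text
time: 27.32
tool_pos: [0.4391, 0.0544, 0.1566]
tcp_rot: [0.088, 0.996, -0.0, -0.0]
force: [1.3, 1.1, -0.3]
grip_width: 0.0859
grip_force: 0.0
```

apply_moves --pt "0 0 0 -0.1 -1 0 -1" --pt "0 0 0 -0.1 -1 0 -1" --pt "0 0 0 -0.1 -1 0 -1" --pt "0 0 0 -0.2 -1 0.2 -1" --pt "0 0 0 -0.2 -1 0.4 -1"

```text
time: 27.95
tool_pos: [0.4324, -0.1476, 0.133]
tcp_rot: [0.089, 0.996, -0.0, 0.001]
force: [0.4, -0.0, 0.3]
grip_width: 0.0855
grip_force: 0.0
```

apply_moves --pt "0 0 0 -0.1 -0.7 0.4 -1" --pt "0 0 0 -0.04 -0.43 0.4 -1" --pt "0 0 0 0 0 0.6 -1" --pt "0 0 0 0 0 0.6 -1" --pt "0 0 0 0 0 0 -1"

```text
time: 28.58
tool_pos: [0.4278, -0.1902, 0.0512]
tcp_rot: [0.089, 0.996, 0.001, -0.002]
force: [-0.3, -0.1, -0.6]
grip_width: 0.0853
grip_force: 0.0
```

apply_moves --pt "0 0 0 0 0 0 -1"

```text
time: 28.7
tool_pos: [0.4304, -0.1912, 0.0535]
tcp_rot: [0.088, 0.996, -0.0, 0.0]
force: [-0.4, -0.8, 0.9]
grip_width: 0.0856
grip_force: 0.0
```

```bash
python3 go.py .4328 -.1903 .005 1.398
```

```text
t 28.7 p [ 0.4304 -0.1912  0.0535] psi 1.394 tilt [ 0. -0. -1.] q [-0.55  0.31 -0.51  0.75 -0.   -0.38] w 0.0856 gf 0.0 F [-0.4 -0.8  0.9]
turn z units -0.04
shift units [-0.05  0.03  1.21]
```

apply_moves --pt "0 0 0 -0.05 0.03 0.4 -1" --pt "0 0 0 0 0 0.4 -1" --pt "0 0 0 0 0 0.25 -1" --pt "0 0 0 0 0 0.1 -1" --pt "0 0 0 0 0 0 -1"

```text
time: 29.32
tool_pos: [0.433, -0.1901, 0.0072]
tcp_rot: [0.088, 0.996, -0.0, 0.0]
force: [0.0, -0.1, -0.1]
grip_width: 0.0853
grip_force: 0.0
```

```bash
python3 go.py .4328 -.1903 .005 1.398
```

```text
t 29.32 p [ 0.433  -0.1901  0.0072] psi 1.395 tilt [ 0. -0. -1.] q [-0.55  0.38 -0.56  0.63  0.   -0.37] w 0.0853 gf 0.0 F [ 0.  -0.1 -0.1]
turn z units -0.03
shift units [ 0.   -0.    0.05]
```

apply_moves --pt "0 0 0 0 0 0.05 -0.7" --pt "0 0 0 0 0 0 1" --pt "0 0 0 0 0 0 1" --pt "0 0 0 0 0 0 1" --pt "0 0 0 0 0 0 1" --newtons 30

```text
time: 29.95
tool_pos: [0.4331, -0.1902, 0.0053]
tcp_rot: [0.088, 0.996, -0.0, 0.0]
force: [-1.1, 0.5, 5.5]
grip_width: 0.0613
grip_force: 33.2
```

```bash
python3 go.py .6505 -.0714 .08 1.706
```

```text
t 29.95 p [ 0.4331 -0.1902  0.0053] psi 1.395 tilt [ 0.001 -0.    -1.   ] q [-0.55  0.38 -0.56  0.63  0.   -0.37] w 0.0613 gf 33.2 F [-1.1  0.5  5.5]
turn z units -3.56
shift units [-5.78  2.21 -1.87]
```

apply_moves --pt "0 0 0 0 0 -0.3 1" --pt "0 0 0 0 0 -0.7 1" --pt "0 0 -0.6 0 0 -0.7 1" --pt "0 0 -1 0 0 -0.2 1" --pt "0 0 -1 0 0 0 1"

```text
time: 30.58
tool_pos: [0.4335, -0.1905, 0.0823]
tcp_rot: [-0.027, 1.0, -0.001, 0.001]
force: [0.2, -0.2, -1.7]
grip_width: 0.0611
grip_force: 33.0
```

apply_moves --pt "0 0 -0.96 0 0 0 1" --pt "0 0 0 -0.3 0.1 0 1" --pt "0 0 0 -0.8 0.3 0 1" --pt "0 0 0 -0.9 0.4 0 1" --pt "0 0 0 -0.9 0.4 0 1"

```text
time: 31.2
tool_pos: [0.5429, -0.1258, 0.081]
tcp_rot: [-0.067, 0.998, 0.0, 0.0]
force: [0.3, 0.0, -1.1]
grip_width: 0.0608
grip_force: 33.0
```

apply_moves --pt "0 0 0 -0.9 0.3 0 1" --pt "0 0 0 -0.9 0.3 0 1" --pt "0 0 0 -0.7 0.3 0 1" --pt "0 0 0 -0.38 0.11 0 1" --pt "0 0 0 0 0 0 1"

```text
time: 31.82
tool_pos: [0.6512, -0.0701, 0.0806]
tcp_rot: [-0.068, 0.998, 0.0, 0.0]
force: [-0.9, 0.1, -0.9]
grip_width: 0.061
grip_force: 33.0
```

```bash
python3 go.py .6505 -.0714 .0055 1.706
```

```text
t 31.82 p [ 0.6512 -0.0701  0.0806] psi 1.707 tilt [ 0.  0. -1.] q [-0.2   0.61  0.07  1.02  0.   -0.34] w 0.061 gf 33.0 F [-0.9  0.1 -0.9]
turn z units 0.01
shift units [ 0.02 -0.03  1.88]
```

apply_moves --pt "0 0 0 0.02 -0.03 0.4 1" --pt "0 0 0 0 0 0.6 1" --pt "0 0 0 0 0 0.5 1" --pt "0 0 0 0 0 0.25 1" --pt "0 0 0 0 0 0.05 1"

```text
time: 32.45
tool_pos: [0.648, -0.0727, 0.0078]
tcp_rot: [-0.067, 0.998, 0.0, -0.001]
force: [1.3, -0.2, -0.6]
grip_width: 0.0611
grip_force: 33.0
```

apply_moves --pt "0 0 0 0 0 0.04 1" --pt "0 0 0 0 0 0 1" --pt "0 0 0 0 0 0 1"

```text
time: 32.83
tool_pos: [0.6499, -0.0727, 0.008]
tcp_rot: [-0.068, 0.998, -0.0, 0.001]
force: [-0.4, -0.5, -0.8]
grip_width: 0.0613
grip_force: 33.0
```

```bash
python3 go.py .6505 -.0714 .0055 1.706
```

```text
t 32.83 p [ 0.6499 -0.0727  0.008 ] psi 1.706 tilt [ 0.001 -0.    -1.   ] q [-0.21  0.67 -0.03  0.87  0.   -0.34] w 0.0613 gf 33.0 F [-0.4 -0.5 -0.8]
turn z units -0.0
shift units [-0.02  0.03  0.06]
```

apply_moves --pt "0 0 0 -0.02 0.03 0.04 1" --pt "0 0 0 0 0 0.03 1" --pt "0 0 0 0 0 0 1"

```text
time: 33.2
tool_pos: [0.6504, -0.0711, 0.0053]
tcp_rot: [-0.068, 0.998, 0.0, 0.0]
force: [-1.5, 1.1, 4.5]
grip_width: 0.061
grip_force: 33.6
```

```bash
python3 go.py .6505 -.0714 .0055 1.706
```

```text
t 33.2 p [ 0.6504 -0.0711  0.0053] psi 1.706 tilt [ 0.001  0.    -1.   ] q [-0.21  0.68 -0.03  0.86  0.   -0.34] w 0.061 gf 33.6 F [-1.5  1.1  4.5]
turn z units 0.0
shift units [-0.   -0.01 -0.  ]
```

apply_moves --pt "0 0 0 0 0 0 0" --pt "0 0 0 0 0 0 -1" --pt "0 0 0 0 0 0 -1" --pt "0 0 0 0 0 -0.4 -1" --pt "0 0 0 0 0 -0.9 -1"

```text
time: 33.83
tool_pos: [0.6483, -0.071, 0.0559]
tcp_rot: [-0.067, 0.998, 0.001, -0.002]
force: [0.9, -0.8, -0.0]
grip_width: 0.0853
grip_force: 0.0
```

apply_moves --pt "0 0 0 0 0 -0.9 -1" --pt "0 0 0 0 0 -0.9 -1" --pt "0 0 0 0 0 -0.8 -1" --pt "0 0 0 0 0 -0.3 -1" --pt "0 0 0 0 0 0 -1"

```text
time: 34.45
tool_pos: [0.6506, -0.0715, 0.1734]
tcp_rot: [-0.067, 0.998, -0.0, 0.001]
force: [-0.2, 0.0, 0.2]
grip_width: 0.0852
grip_force: 0.0
```

```bash
python3 go.py .4525 .237 .1; python3 - <<'E'
from cell import arm
from m import *
f="pics/top5.png"
cv2.imwrite(f,arm.get_image("top")["color"])
t=hsv(f,.022);print("timer",quad(comp(cv2.inRange(t,(0,0,205),(180,60,255)),.65,-.07,.06)))
k=hsv(f,.061);print("vial",circ(comp(cv2.inRange(k,(0,0,200),(180,50,255)),.4525,.237,.05)))
g=hsv(f,.006);print("small",circ(comp(cv2.inRange(g,(0,0,95),(180,70,255)),.434,-.191,.08)))
E
```

```text
t 34.45 p [ 0.6506 -0.0715  0.1734] psi 1.706 tilt [ 0.002 -0.    -1.   ] q [-0.21  0.56  0.22  1.23  0.   -0.34] w 0.0852 gf 0.0 F [-0.2  0.   0.2]
shift units [3.87 8.31 1.84]
timer (array([ 0.6305, -0.0978]), 'size', array([0.0065, 0.0153]), 'yaw long', np.float32(2.713))
vial (array([0.4519, 0.2361]), 'R', 0.0124, 'centroid', array([0.4519, 0.2359]))
small (array([ 0.4321, -0.1908]), 'R', 0.0481, 'centroid', array([ 0.4321, -0.191 ]))
```

apply_moves --pt "0 0 0 0.2 0.5 0 -1" --pt "0 0 0 0.4 1 0 -1" --pt "0 0 0 0.5 1 0 -1" --pt "0 0 0 0.5 1 0 -1" --pt "0 0 0 0.5 1 0 -1"

```text
time: 35.12
tool_pos: [0.5403, 0.0967, 0.1705]
tcp_rot: [-0.067, 0.998, 0.0, -0.002]
force: [0.4, -0.2, -0.1]
grip_width: 0.0854
grip_force: 0.0
```

apply_moves --pt "0 0 0 0.5 1 0 -1" --pt "0 0 0 0.5 1 0.4 -1" --pt "0 0 0 0.4 0.9 0.6 -1" --pt "0 0 0 0.37 0.91 0.5 -1" --pt "0 0 0 0 0 0.3 -1"

```text
time: 35.75
tool_pos: [0.4483, 0.2381, 0.0977]
tcp_rot: [-0.07, 0.998, -0.001, -0.003]
force: [0.2, -0.7, 0.2]
grip_width: 0.0858
grip_force: 0.0
```

apply_moves --pt "0 0 0 0 0 0 -1" --pt "0 0 0 0 0 0 -1"

```text
time: 36.0
tool_pos: [0.4526, 0.2364, 0.1006]
tcp_rot: [-0.067, 0.998, -0.0, 0.0]
force: [0.2, 0.2, -0.9]
grip_width: 0.0852
grip_force: 0.0
```

```bash
python3 go.py .4523 .2366 .033
```

```text
t 36.0 p [0.4526 0.2364 0.1006] psi 1.704 tilt [ 0. -0. -1.] q [ 0.36  0.33 -0.34  0.9  -0.    0.22] w 0.0852 gf 0.0 F [ 0.2  0.2 -0.9]
shift units [0.01 0.01 1.69]
```

apply_moves --pt "0 0 0 0 0 0.4 -1" --pt "0 0 0 0 0 0.6 -1" --pt "0 0 0 0 0 0.5 -1" --pt "0 0 0 0 0 0.19 -1" --pt "0 0 0 0 0 0 -1"

```text
time: 36.62
tool_pos: [0.4523, 0.2368, 0.0331]
tcp_rot: [-0.067, 0.998, 0.0, 0.0]
force: [-0.9, 0.4, -0.3]
grip_width: 0.0856
grip_force: 0.0
```

apply_moves --pt "0 0 0 0 0 0 0" --pt "0 0 0 0 0 0 0.3" --pt "0 0 0 0 0 0 1" --pt "0 0 0 0 0 0 1" --pt "0 0 0 0 0 0 1" --newtons 20

```text
time: 37.25
tool_pos: [0.4523, 0.2374, 0.0334]
tcp_rot: [-0.068, 0.998, 0.0, 0.001]
force: [-0.2, 0.3, 3.6]
grip_width: 0.028
grip_force: 19.6
```

```bash
python3 go.py .4322 -.1908 .033
```

```text
t 37.25 p [0.4523 0.2374 0.0334] psi 1.706 tilt [ 0.001  0.    -1.   ] q [ 0.36  0.4  -0.43  0.73  0.    0.22] w 0.028 gf 19.6 F [-0.2  0.3  3.6]
shift units [ 1.940e+00 -1.054e+01  1.000e-02]
```

apply_moves --pt "0 0 0 0 0 -0.4 1" --pt "0 0 0 0 0 -0.8 1" --pt "0 0 0 0 0 -0.8 1" --pt "0 0 0 0 0 -0.8 1" --pt "0 0 0 0.1 -0.5 -0.4 1"

```text
time: 37.88
tool_pos: [0.4514, 0.2173, 0.1625]
tcp_rot: [-0.069, 0.998, 0.0, 0.001]
force: [-0.5, 0.4, -0.8]
grip_width: 0.0277
grip_force: 19.8
```

apply_moves --pt "0 0 0 0.2 -1 0 1" --pt "0 0 0 0.2 -1 0 1" --pt "0 0 0 0.2 -1 0 1" --pt "0 0 0 0.2 -1 0 1" --pt "0 0 0 0.2 -1 0 1"

```text
time: 38.5
tool_pos: [0.4364, 0.0112, 0.1601]
tcp_rot: [-0.067, 0.998, -0.0, -0.001]
force: [0.0, 0.3, -0.9]
grip_width: 0.0276
grip_force: 19.8
```

apply_moves --pt "0 0 0 0.2 -1 0 1" --pt "0 0 0 0.2 -1 0 1" --pt "0 0 0 0.2 -1 0 1" --pt "0 0 0 0.1 -1 0 1" --pt "0 0 0 0.1 -0.6 0.3 1"

```text
time: 39.12
tool_pos: [0.4304, -0.176, 0.1488]
tcp_rot: [-0.066, 0.998, -0.0, 0.0]
force: [1.0, -0.6, -1.1]
grip_width: 0.0276
grip_force: 19.8
```

apply_moves --pt "0 0 0 0.04 -0.44 0.4 1" --pt "0 0 0 0 0 0.6 1" --pt "0 0 0 0 0 0.6 1" --pt "0 0 0 0 0 0.3 1" --pt "0 0 0 0 0 0 1"

```text
time: 39.75
tool_pos: [0.4305, -0.1903, 0.0717]
tcp_rot: [-0.068, 0.998, 0.001, -0.001]
force: [-0.0, -0.6, -0.7]
grip_width: 0.0275
grip_force: 19.8
```

```bash
python3 go.py .4322 -.1908 .0335
```

```text
t 39.75 p [ 0.4305 -0.1903  0.0717] psi 1.706 tilt [-0.003  0.002 -1.   ] q [-0.55  0.29 -0.48  0.8   0.   -0.69] w 0.0275 gf 19.8 F [-0.  -0.6 -0.7]
shift units [-0.04 -0.02  0.96]
```

apply_moves --pt "0 0 0 0 0 0.5 1" --pt "0 0 0 0 0 0.3 1" --pt "0 0 0 0 0 0.1 1" --pt "0 0 0 0 0 0.03 1" --pt "0 0 0 0 0 0 1"

```text
time: 40.38
tool_pos: [0.4321, -0.1912, 0.0361]
tcp_rot: [-0.068, 0.998, -0.0, 0.0]
force: [-0.8, -0.2, -0.1]
grip_width: 0.0276
grip_force: 19.8
```

```bash
python3 go.py .4322 -.1908 .0335
```

```text
t 40.38 p [ 0.4321 -0.1912  0.0361] psi 1.706 tilt [ 0.001 -0.    -1.   ] q [-0.55  0.34 -0.53  0.7   0.   -0.69] w 0.0276 gf 19.8 F [-0.8 -0.2 -0.1]
shift units [-0.    0.01  0.07]
```

apply_moves --pt "0 0 0 0 0 0.04 1" --pt "0 0 0 0 0 0.03 1" --pt "0 0 0 0 0 0 1"

```text
time: 40.75
tool_pos: [0.4322, -0.1911, 0.0334]
tcp_rot: [-0.068, 0.998, -0.0, 0.0]
force: [-0.2, 0.4, 3.7]
grip_width: 0.0276
grip_force: 20.0
```

```bash
python3 go.py .4322 -.1908 .0335
```

```text
t 40.75 p [ 0.4322 -0.1911  0.0334] psi 1.706 tilt [ 0.001 -0.    -1.   ] q [-0.55  0.34 -0.53  0.7   0.   -0.69] w 0.0276 gf 20.0 F [-0.2  0.4  3.7]
shift units [-0.    0.01 -0.  ]
```

apply_moves --pt "0 0 0 0 0 0 0.2" --pt "0 0 0 0 0 0 -0.3" --pt "0 0 0 0 0 0 -1" --pt "0 0 0 0 0 0 -1" --pt "0 0 0 0 0 -0.4 -1"

```text
time: 41.38
tool_pos: [0.4306, -0.1903, 0.048]
tcp_rot: [-0.067, 0.998, 0.001, -0.001]
force: [0.4, -0.5, -0.1]
grip_width: 0.0852
grip_force: 0.0
```

apply_moves --pt "0 0 0 0 0 -0.8 -1" --pt "0 0 0 0 0 -0.9 -1" --pt "0 0 0 0 0 -0.9 -1" --pt "0 0 0 0 0 -0.9 -1" --pt "0 0 0 0 0 -0.3 -1"

```text
time: 42.0
tool_pos: [0.4329, -0.1917, 0.203]
tcp_rot: [-0.068, 0.998, -0.001, 0.002]
force: [0.3, 0.0, 0.1]
grip_width: 0.0858
grip_force: 0.0
```

apply_moves --pt "0 0 0 0 0.5 0 -1" --pt "0 0 0 0 1 0 -1" --pt "0 0 0 0 1 0 -1" --pt "0 0 0 0 1 0 -1" --pt "0 0 0 0 0.5 0 -1"

```text
time: 42.62
tool_pos: [0.4076, -0.0295, 0.1988]
tcp_rot: [-0.069, 0.998, 0.001, -0.002]
force: [-0.4, 0.3, 0.2]
grip_width: 0.0852
grip_force: 0.0
```

apply_moves --pt "0 0 0 0 0 0 -1" --pt "0 0 0 0 0 0 -1" --pt "0 0 0 0 0 0 -1" --pt "0 0 0 0 0 0 -1"

```text
time: 43.12
tool_pos: [0.4103, -0.033, 0.2007]
tcp_rot: [-0.067, 0.998, 0.0, -0.0]
force: [0.8, -0.4, 0.1]
grip_width: 0.0854
grip_force: 0.0
```

```bash
python3 go.py; python3 - <<'E'
from cell import arm
from m import *
f="pics/top6.png"
a=arm.get_image("top")["color"];cv2.imwrite(f,a);b=arm.get_image("scene")["color"]
def tr(n,fn):
    try: print(n,fn())
    except Exception as e: print(n,e)
t=hsv(f,.022);tr("timer",lambda:quad(comp(cv2.inRange(t,(0,0,205),(180,60,255)),.65,-.07,.06)))
k=hsv(f,.061);tr("vial",lambda:circ(comp(cv2.inRange(k,(0,0,200),(180,50,255)),.432,-.191,.03)))
q=hsv(f,.147);tr("cap",lambda:circ(comp(cv2.inRange(q,(0,0,0),(180,255,70)),.6403,.1518,.03)))
cv2.imwrite("pics/fin.png",np.hstack([cv2.resize(a[120:320,120:340],(400,364)),cv2.resize(b[120:270,140:305],(400,364))]))
E
```

```text
t 43.12 p [ 0.4103 -0.033   0.2007] psi 1.705 tilt [-0.  0. -1.] q [-0.23  0.06 -0.4   1.11  0.   -0.37] w 0.0854 gf 0.0 F [ 0.8 -0.4  0.1]
timer (array([ 0.6504, -0.0713]), 'size', array([0.0601, 0.0599]), 'yaw long', np.float32(0.115))
vial (array([ 0.4319, -0.1916]), 'R', 0.0134, 'centroid', array([ 0.4319, -0.1914]))
cap (array([0.6362, 0.1475]), 'R', 0.0192, 'centroid', array([0.6355, 0.1472]))
```

View pics/fin.png

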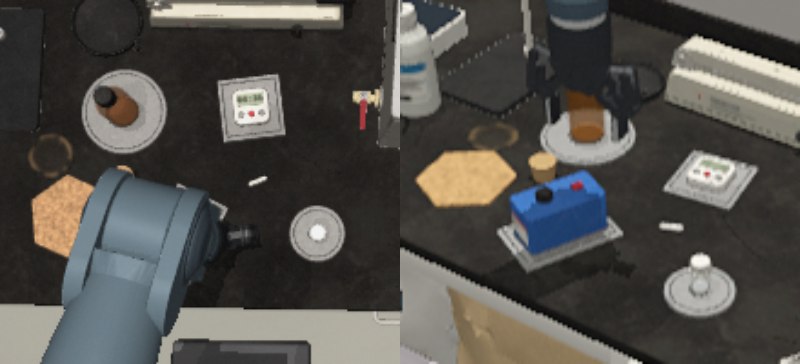

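All four things stand on their own plates (left half of the picture: bottle (122,108), timer (252,108), vial (317,233); right half: controller (555,215)). They are released, and every measured offset is under 7 mm. Handing in.

```bash
python3 -c "
from cell import arm
print(arm.hand_in())"
```

```text
the job is handed in; nothing more can be done
None
```

I handed the job in at about 43 s of the 144 s allowed: the controller, timer, bottle and vial are each released on their own plate, upright and within about 7 mm of its middle by camera. The hand-in call gave no verdict.

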